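# Clear and wipe down the chip tray

## Task

Clear the chip tray: lay the connecting rod flat on the rubber mat and stack the bronze bar blanks from the tray onto the row in the rack as a neat pyramid, each set down gently along the rack in the gap between two blanks below, without dropping any. Then take the scraper block and wipe all the sharp chips off the tray, down the chute into the crate, and stand the scraper block upright back on the mat. Do not handle the chips with the fingers, and leave the other parts on the bench where they are.

Things in the scene. Friction and masses are not known exactly. Their poses are not given: they have to be found in the camera images.
- tray: Fixed sheet-metal chip tray on timber bearers; floor 56 mm above the bench, x -150 (back fence) to +150 mm (open lip at the bench's edge), y -140 to +140; fences at back and sides 22 mm above the floor, 4 mm thick. From the lip a 280 wide, 190 long chute falls at 45 degrees into a wooden crate below; chips slide down it unaided. Origin: tray's centre at bench level; z up, +x to the lip.
- rack: Low steel bar rack fixed beside the tray (left or right). Base 80 (x) x 218 (y) x 10 mm; cheeks along x, inner faces at y = +-85 mm, 46 mm tall; x ends open. Origin: centre of its underside, on the bench. Bars lie along x: row centres 31 mm above the origin at y = +-21 and +-63; second layer 67 mm up at y = -42, 0, +42; third layer 104 mm up at y = -21 or +21.
- mat: Thin fixed black rubber mat on the bench on the other side of the tray, 320 (x) x 190 (y) x 4 mm thick, for parts and tools. Origin: centre of its underside; z up. The bearing race lies near its -x end (x about -125 mm), the scraper block stands in its +x half; the stretch between, x about -50, is free.
- scraper: Scraper block: beech grip 34 (x) x 130 (y) mm on a black nylon foot 40 (x) x 136 (y) x 20 mm high; 72 mm high in all, about 0.3 kg, standing on the mat. Its flat underside wipes the surface, its long sides push. Origin: centre of its underside, x across the block, y along it, z up. Grip the beech part across x, near its top.
- conrod: Steel connecting rod lying flat, 158 mm long, 22 mm thick, 0.4 kg, across the tray near the lip. Origin: underside plane, under its shank, close to its centre of mass; x along it towards the big end (54 mm ring, 67 mm over the bolt bosses, centre at x = +45), small end 32 mm, at x = -70. Shank at the origin: 16 mm wide (y), z from 4 to 18 mm.
- blank1: Solid bronze bar blank, a cylinder 42 mm in diameter and 60 mm long, about 0.7 kg, lying on its side in the tray towards the back fence (three or four of the four are there). Origin: its very middle; x along its axis. It can roll; taken by its two flat ends the neighbours are not in the way.
- blank2: Solid bronze bar blank, a cylinder 42 mm in diameter and 60 mm long, about 0.7 kg, lying on its side in the tray towards the back fence (three or four of the four are there). Origin: its very middle; x along its axis. It can roll; taken by its two flat ends the neighbours are not in the way.
- blank3: Solid bronze bar blank, a cylinder 42 mm in diameter and 60 mm long, about 0.7 kg, lying on its side in the tray towards the back fence (three or four of the four are there). Origin: its very middle; x along its axis. It can roll; taken by its two flat ends the neighbours are not in the way.
- blank4: Solid bronze bar blank, a cylinder 42 mm in diameter and 60 mm long, about 0.7 kg, lying on its side in the tray towards the back fence (three or four of the four are there). Origin: its very middle; x along its axis. It can roll; taken by its two flat ends the neighbours are not in the way.
- row1: The same bronze bar blank (42 x 60 mm, origin at its middle, x along its axis), one of the four that already lie side by side in the rack as its bottom row.
- row2: The same bronze bar blank (42 x 60 mm, origin at its middle, x along its axis), one of the four that already lie side by side in the rack as its bottom row.
- row3: The same bronze bar blank (42 x 60 mm, origin at its middle, x along its axis), one of the four that already lie side by side in the rack as its bottom row.
- row4: The same bronze bar blank (42 x 60 mm, origin at its middle, x along its axis), one of the four that already lie side by side in the rack as its bottom row.
- chip1: Thick curled bronze chip, about 30 x 18 x 11 mm, 20 g, sharp, loose on the tray's floor (three to five of the five are there). Origin: its underside, near its middle.
- chip2: Thick curled bronze chip, about 30 x 18 x 11 mm, 20 g, sharp, loose on the tray's floor (three to five of the five are there). Origin: its underside, near its middle.
- chip3: Thick curled bronze chip, about 30 x 18 x 11 mm, 20 g, sharp, loose on the tray's floor (three to five of the five are there). Origin: its underside, near its middle.
- chip4: Thick curled bronze chip, about 30 x 18 x 11 mm, 20 g, sharp, loose on the tray's floor (three to five of the five are there). Origin: its underside, near its middle.
- chip5: Thick curled bronze chip, about 30 x 18 x 11 mm, 20 g, sharp, loose on the tray's floor (three to five of the five are there). Origin: its underside, near its middle.
- race: Bystander: chrome bearing race, ring 52 mm across, 18 mm high, on the mat near its -x end. Origin: centre of its underside.
- gasket1: Bystander: flat copper head gasket 170 x 100 x 4 mm on the bench far to the left (its like far right and a piston are fixed). Origin: its centre, underside.
- shiftknob: Bystander: green nylon gear shift knob, 38 mm across, 50 mm high, standing between the tray and its right-hand (-y) neighbour near the bench's front edge. Origin: centre of its underside.

How it is judged (in metres and radians):
On the way, in this order (a step that is already met when the one before it is completed fails the run):
1. The connecting rod lies on the mat, and every bar blank from the tray is saddled on the row in the rack (x of conrod in the frame of mat between -0.16 and 0.16 m and y of conrod in the frame of mat between -0.095 and 0.095 m and z of conrod in the frame of mat between 0 and 0.012 m and angle between conrod's own z axis and vertical below 0.15 rad and contact force between the fingers and conrod below 0.1 N and (z of blank1 in the frame of rack between 0.062 and 0.0725 m or z of blank1 in the frame of rack between 0.098 and 0.1095 m) and x of blank1 in the frame of rack between -0.015 and 0.015 m and y of blank1 in the frame of rack between -0.06 and 0.06 m and angle between the x axis of each of blank1, blank2, blank3, blank4 and the x axis of rack, either way round below 0.2 rad and linear speed of each of blank1, blank2, blank3, blank4 below 0.02 m/s and contact force between the fingers and blank1 below 0.1 N and (z of blank2 in the frame of rack between 0.062 and 0.0725 m or z of blank2 in the frame of rack between 0.098 and 0.1095 m) and x of blank2 in the frame of rack between -0.015 and 0.015 m and y of blank2 in the frame of rack between -0.06 and 0.06 m and contact force between the fingers and blank2 below 0.1 N and (z of blank3 in the frame of rack between 0.062 and 0.0725 m or z of blank3 in the frame of rack between 0.098 and 0.1095 m) and x of blank3 in the frame of rack between -0.015 and 0.015 m and y of blank3 in the frame of rack between -0.06 and 0.06 m and contact force between the fingers and blank3 below 0.1 N and (z of blank4 in the frame of rack between 0.062 and 0.0725 m or z of blank4 in the frame of rack between 0.098 and 0.1095 m) and x of blank4 in the frame of rack between -0.015 and 0.015 m and y of blank4 in the frame of rack between -0.06 and 0.06 m and contact force between the fingers and blank4 below 0.1 N and z of row1 in the frame of rack between 0.027 and 0.035 m and x of row1 in the frame of rack between -0.02 and 0.02 m and z of row2 in the frame of rack between 0.027 and 0.035 m and x of row2 in the frame of rack between -0.02 and 0.02 m and z of row3 in the frame of rack between 0.027 and 0.035 m and x of row3 in the frame of rack between -0.02 and 0.02 m and z of row4 in the frame of rack between 0.027 and 0.035 m and x of row4 in the frame of rack between -0.02 and 0.02 m), for 0.3 s.
2. The scraper block, held in the gripper, stands on the tray's floor (contact force between the fingers and scraper above 2 N and contact force between scraper and tray above 0.1 N and x of scraper in the frame of tray between -0.15 and 0.16 m and z of scraper in the frame of tray between 0.05 and 0.065 m), for 0.05 s.
3. Every chip has gone down the chute into the crate (x of chip1 in the frame of tray between 0.18 and 0.56 m and y of chip1 in the frame of tray between -0.22 and 0.22 m and z of chip1 in the frame of tray between -0.19 and -0.1 m and x of chip2 in the frame of tray between 0.18 and 0.56 m and y of chip2 in the frame of tray between -0.22 and 0.22 m and z of chip2 in the frame of tray between -0.19 and -0.1 m and x of chip3 in the frame of tray between 0.18 and 0.56 m and y of chip3 in the frame of tray between -0.22 and 0.22 m and z of chip3 in the frame of tray between -0.19 and -0.1 m and x of chip4 in the frame of tray between 0.18 and 0.56 m and y of chip4 in the frame of tray between -0.22 and 0.22 m and z of chip4 in the frame of tray between -0.19 and -0.1 m and x of chip5 in the frame of tray between 0.18 and 0.56 m and y of chip5 in the frame of tray between -0.22 and 0.22 m and z of chip5 in the frame of tray between -0.19 and -0.1 m), for 0.2 s.
At the end, for the whole second after the job is handed in: Tray blanks saddled in layer 2 or 3 (height within 5 mm, 15 mm along the rack, 0.2 rad), bottom row in the rack (20 mm), rod flat with its middle on the mat, all chips inside the crate, scraper block upright (0.12 rad), its middle on the mat; all released and at rest (all of step 1 and all of step 3 and x of scraper in the frame of mat between -0.16 and 0.16 m and y of scraper in the frame of mat between -0.095 and 0.095 m and z of scraper in the frame of mat between 0 and 0.012 m and angle between scraper's own z axis and vertical below 0.12 rad and linear speed of scraper below 0.02 m/s); the robot touches nothing.
It fails at once if a chip is gripped in, or pressed by, the fingers (over 5 N) (contact force between the fingers and chip1 above 5 N or contact force between the fingers and chip2 above 5 N or contact force between the fingers and chip3 above 5 N or contact force between the fingers and chip4 above 5 N or contact force between the fingers and chip5 above 5 N).
It fails at once if a bystander (race, copper gasket, shift knob) is moved more than 30 mm (distance of any of race, gasket1, shiftknob from where it was at the start of the episode above 0.03 m).
It fails at once if a bar blank is dropped: it moves faster than 0.7 m/s out of the fingers, or falls below the bench ((linear speed of blank1 above 0.7 m/s and contact force between the fingers and blank1 below 0.1 N) or (linear speed of blank2 above 0.7 m/s and contact force between the fingers and blank2 below 0.1 N) or (linear speed of blank3 above 0.7 m/s and contact force between the fingers and blank3 below 0.1 N) or (linear speed of blank4 above 0.7 m/s and contact force between the fingers and blank4 below 0.1 N) or (linear speed of row1 above 0.7 m/s and contact force between the fingers and row1 below 0.1 N) or (linear speed of row2 above 0.7 m/s and contact force between the fingers and row2 below 0.1 N) or (linear speed of row3 above 0.7 m/s and contact force between the fingers and row3 below 0.1 N) or (linear speed of row4 above 0.7 m/s and contact force between the fingers and row4 below 0.1 N) or height (world z) of any of blank1, blank2, blank3, blank4, row1, row2, row3, row4 below -0.02 m).
It fails at once if the connecting rod or the scraper block goes down the chute (height (world z) of any of conrod, scraper below -0.05 m).
Of blank1, blank2, blank3, blank4 only 3 to 4 are there at a start; the rules pass over those that are not, and their reading is None.
Of chip1, chip2, chip3, chip4, chip5 only 3 to 5 are there at a start; the rules pass over those that are not, and their reading is None.
At some moment in a run one of scraper, chip1, chip2, chip3, chip4, chip5 may be knocked a few centimetres aside while the robot is not near it.
It also fails if it takes over 200 s, if anything falls off the work surface, if the arm or the gripper's body presses on something with over 40 N, if the wrist force passes 120 N, or if a joint passes its speed limit or range.

## Robot

A 6-joint arm with a two-finger parallel gripper is mounted at the origin on the work surface. World frame = base frame: x ahead of the robot, y to its left, z up, the work surface at z = 0. Lengths are in m, angles in degrees, forces in N, time in s.
With the tool pointing down it reaches from about 0.325 to 0.85 m from the base axis. Payload 15.5 kg.
Tool frame: the origin (TCP) lies at the very end of the fingers, on their centre line; the grasp point (between the pads) lies arm.grip_depth behind it (arm.grip_depth is the distance from the TCP to the grasp point, in m); z points along the fingers, y is the direction in which the jaws open and shut (so a half turn about z gives the same grasp; the last joint's range is limited). The gripper opens to 91 mm and grips with 3 to 60 N. Pads are 32 mm wide; open, the fingers measure 118 mm over their backs; the gripper's body (76 mm by 178 mm) begins 60 mm behind the grasp point.
Start: joints at [68.784, 28.281, 77.091, -0, 74.628, -5.472], TCP at [0.17, 0.602, 0.214] pointing down, gripper open.
Joint ranges: [-166.48, 166.48], [-47.26, 123.95], [12.59, 153.08], [-70.14, 250.14], [6.76, 159.57], [-176.63, 176.63]. Speed limits (degrees/s): [108.29, 108.29, 147.25, 172.46, 172.46, 172.46].

## Interface

Orientations are given as a 3x3 rotation matrix whose columns are the frame's x, y, z axes.
In Python, from rig import arm gives the robot as it stands. Calls block until the motion is done:
- arm.move_to(position, orientation): joint-space move of the TCP to a pose.
- arm.move_l(position, orientation=None, feed=0.15): straight line of the TCP; orientation=None keeps the orientation; feed is the mean speed in m/s.
- arm.move_joints(angles): joint-space move.
- arm.grip(opening): finger opening in m; the grip force is fixed at half the most; returns when the fingers have stopped.
- arm.sleep(seconds).
- arm.solve_ik(position, orientation): joint angles nearest the present ones, or None.
- arm.snapshot(name): name is "scene" or "side" or "wrist"; returns the picture (400x640x3 uint8, red, green, blue); there is no depth.
- arm.get_calibration(name): a dict with "intrinsics" (3x3 intrinsics, pixels), "cam_to_world" (4x4, takes a point from camera to world coordinates). Camera axes: x right, y down, z forward; pixel columns grow to the right and rows downward; lengths in m; the calibration is good to about 2 mm. A picture is of the moment at which its call begins: read the wrist's pose just before it. get_calibration takes no time and is no camera call; for the wrist camera it gives the pose at the moment of the call.
A pose or a line that the arm cannot do raises arm.Unreachable and nothing moves.
- arm.sign_off(): hands the job in, once; it reports no verdict.
Readings, each from a call of its own:
- arm.current_t(): time.
- arm.current_joint_positions(): joint angles.
- arm.current_dq(): joint speeds.
- arm.current_tau(): joint torques, N m.
- arm.current_ee_pos(): TCP position.
- arm.current_tool_rot(): TCP orientation.
- arm.current_force(): force on the tool from outside, world axes, zero at the start.
- arm.current_torque(): the same for the moment, N m.
- arm.current_width(): finger opening in m.
Only numpy, scipy, OpenCV 4.12 (cv2) and the standard library are available. Lean on these libraries where they do the work, as an engineer would, in place of code of your own. Each camera call takes 0.05 s, during which the arm holds its last target.

## Working session

There is one attempt and no reset: what is moved stays moved. The work goes in short steps, each a Python script; the robot and the scene stay as the last script left them, time stands still between calls to the robot, and variables do not carry over. Pictures are saved under pics/ and viewed, and the job is handed in when it is done.

```bash
ls; mkdir -p pics
python3 - <<'E'
from rig import arm
import cv2,numpy as np
np.set_printoptions(precision=4,suppress=True)
print(arm.current_t(),arm.grip_depth,arm.current_ee_pos(),arm.current_tool_rot(),arm.current_width())
for n in("scene","side","wrist"):
    c=arm.get_calibration(n);print(n,c["intrinsics"],c["cam_to_world"])
    cv2.imwrite(f"pics/{n}0.png",arm.snapshot(n)[:,:,::-1])
E
```

```text
pics
0.0 0.0188 [0.1694 0.6012 0.2133] [[-0.9625  0.2714 -0.0005]
 [ 0.2714  0.9625 -0.0012]
 [ 0.0001 -0.0012 -1.    ]] 0.09179254911141971
scene [[480.1492   0.     330.0178]
 [  0.     480.1492 192.5599]
 [  0.       0.       1.    ]] [[-0.24    0.7379 -0.6308  1.3279]
 [ 0.9707  0.175  -0.1646  0.3002]
 [-0.0111 -0.6518 -0.7583  1.1133]
 [ 0.      0.      0.      1.    ]]
side [[387.3186   0.     322.7642]
 [  0.     387.3186 198.237 ]
 [  0.       0.       1.    ]] [[ 0.8494 -0.2799  0.4474 -0.064 ]
 [-0.5277 -0.4526  0.7187 -0.7531]
 [ 0.0013 -0.8466 -0.5322  0.7045]
 [ 0.      0.      0.      1.    ]]
wrist [[356.0993   0.     320.0639]
 [  0.     356.0993 200.1403]
 [  0.       0.       1.    ]] [[ 0.2705  0.9257  0.2642  0.0956]
 [ 0.9627 -0.2595 -0.0764  0.6227]
 [-0.0022  0.2751 -0.9614  0.3843]
 [ 0.      0.      0.      1.    ]]
```

View pics/scene0.png

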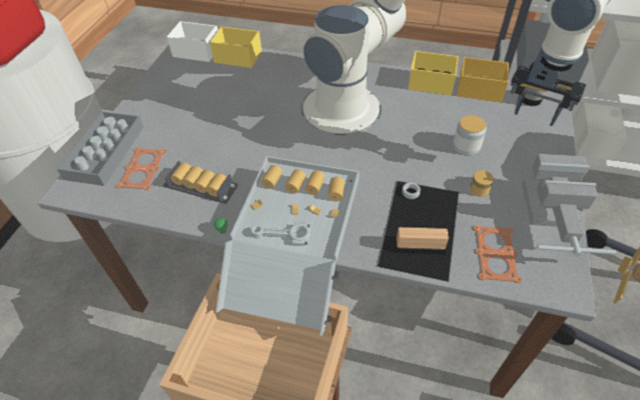

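View pics/side0.png

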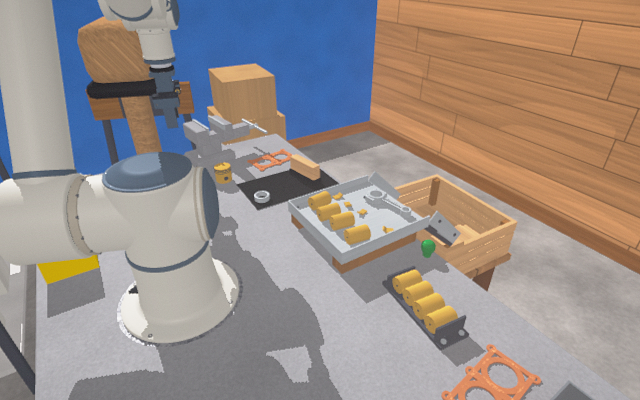

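View pics/wrist0.png

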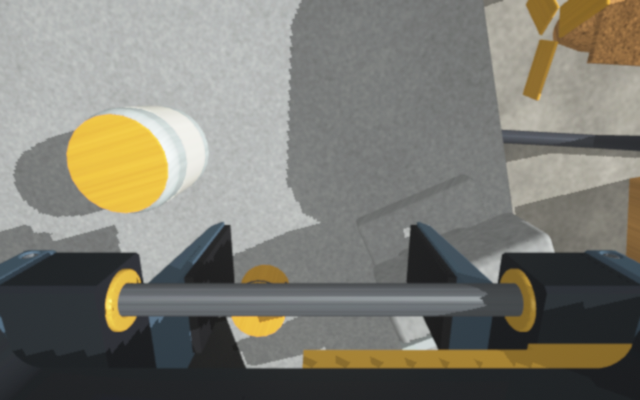

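```bash
cat > h.py <<'E'
from rig import arm
import cv2,numpy as np
np.set_printoptions(precision=4,suppress=True)
def cast(cal,uv,z):
    K=cal["intrinsics"];T=cal["cam_to_world"]
    d=T[:3,:3]@np.linalg.inv(K)@np.array([uv[0],uv[1],1.]);o=T[:3,3]
    return o+d*(z-o[2])/d[2]
def proj(cal,p):
    T=cal["cam_to_world"];q=T[:3,:3].T@(np.asarray(p,float)-T[:3,3]);q=cal["intrinsics"]@q
    return q[:2]/q[2]
def shot(n,name):
    c=arm.get_calibration(n);im=arm.snapshot(n)[:,:,::-1].copy()
    cv2.imwrite(f"pics/{name}.png",im);np.save(f"pics/{name}.npy",c["cam_to_world"]);return c,im
def load(n,name):
    c=dict(intrinsics=arm.get_calibration(n)["intrinsics"],cam_to_world=np.load(f"pics/{name}.npy"));return c,cv2.imread(f"pics/{name}.png")
def R(psi):
    # tool down; jaw (tool y) direction at world angle psi (deg)
    a=np.radians(psi);y=np.array([np.cos(a),np.sin(a),0]);z=np.array([0,0,-1.]);x=np.cross(y,z)
    return np.column_stack([x,y,z])
E
python3 - <<'E'
from h import *
c=arm.get_calibration("scene")
im=cv2.imread("pics/scene0.png")
cv2.imwrite("pics/sc_crop.png",cv2.resize(im[140:340,150:470],None,fx=2.5,fy=2.5,interpolation=cv2.INTER_CUBIC))
for n,uv,z in [("tray c",(295,205),.056),("tray BL",(263,160),.078),("BR",(358,174),.078),("FR",(335,260),.056),("rack",(201,182),.05),("mat",(420,228),.004)]:print(n,cast(c,uv,z))
E
```

```text
tray c [ 0.5167 -0.015   0.056 ]
tray BL [ 0.3874 -0.1531  0.078 ]
BR [0.3779 0.1382 0.078 ]
FR [0.6691 0.1385 0.056 ]
rack [ 0.492  -0.3158  0.05  ]
mat [0.4754 0.3417 0.004 ]
```

View pics/sc_crop.png

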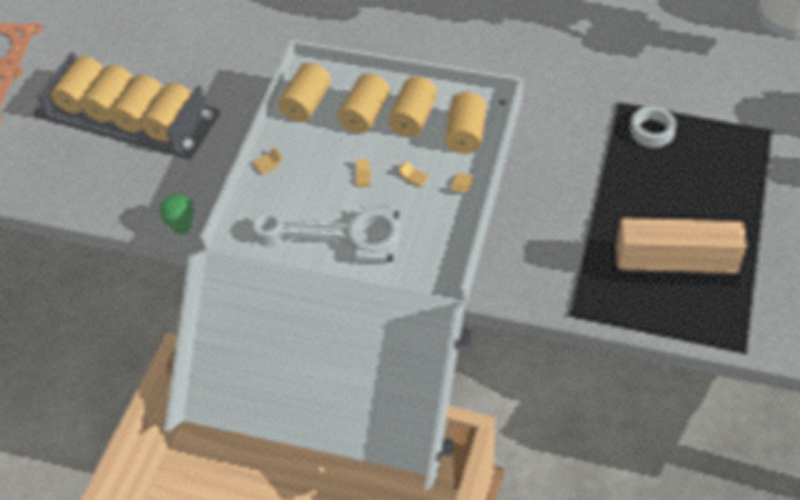

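Run:
```python
from h import *
for nm,p in [("mat1",(0.38,0.34,0.30)),("tray1",(0.42,0,0.36)),("rack1",(0.38,-0.32,0.30))]:
    arm.move_to(p,R(90)); arm.sleep(0.2); shot("wrist",nm); print(nm,arm.current_ee_pos(),arm.current_joint_positions(),arm.current_t())
```

```text
mat1 [0.3797 0.3405 0.2997] [ 35.1793  14.3861  85.5229   0.0004  80.1146 -54.873 ] 1.7083
tray1 [0.4201 0.0006 0.3598] [ -8.0767   3.7355  89.5338   0.0034  86.7498 -98.1434] 3.2667
rack1 [ 0.3805 -0.3193  0.3003] [ -46.9006   13.1598   87.1508    0.002    79.6626 -136.9759] 4.7583
```

View pics/mat1.png

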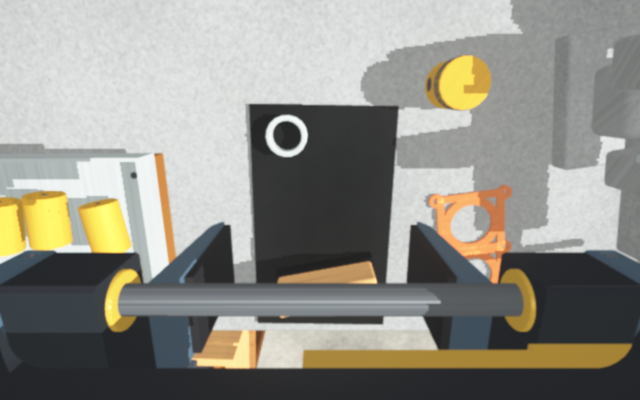

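View pics/tray1.png

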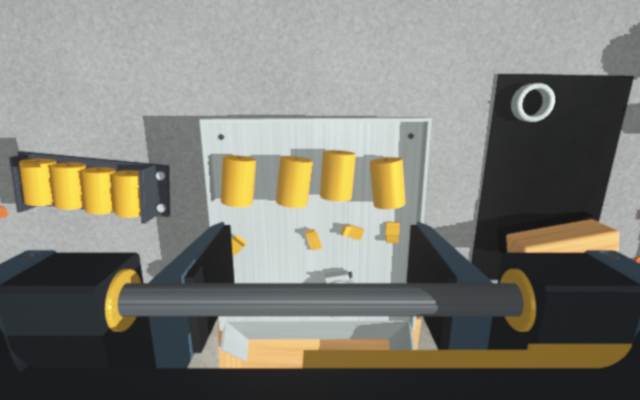

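View pics/rack1.png

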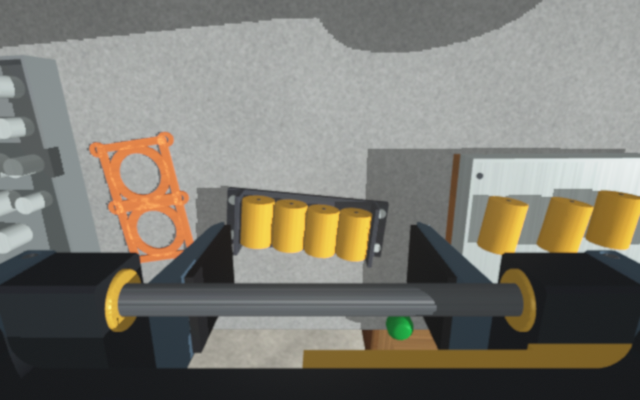

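Run:
```python
from h import *
for nm,p in [("rack2",(0.56,-0.30,0.30)),("tray2",(0.62,0,0.32)),("mat2",(0.56,0.30,0.30))]:
    q=arm.solve_ik(p,R(-90)); print(q)
    if q is None: continue
    arm.move_to(p,R(-90)); arm.sleep(0.2); shot("wrist",nm); print(nm,arm.current_ee_pos(),arm.current_joint_positions(),arm.current_t())
```

```text
[-33.5617  25.4664  68.2779  -0.      86.2557  56.4383]
rack2 [ 0.56 -0.3   0.3 ] [-33.5647  25.4639  68.2796  -0.0018  86.2534  56.4296] 7.9583
[-5.5163 23.4183 68.6321 -0.     87.9496 84.4837]
tray2 [ 0.62   -0.001   0.3199] [-5.6037 23.4275 68.6337 -0.0044 87.9485 84.4684] 9.3833
[ 22.7955  25.4664  68.2779  -0.      86.2557 112.7955]
mat2 [0.5605 0.2991 0.3001] [ 22.7057  25.4578  68.2761  -0.0032  86.2545 112.7807] 10.8083
```

View pics/rack2.png

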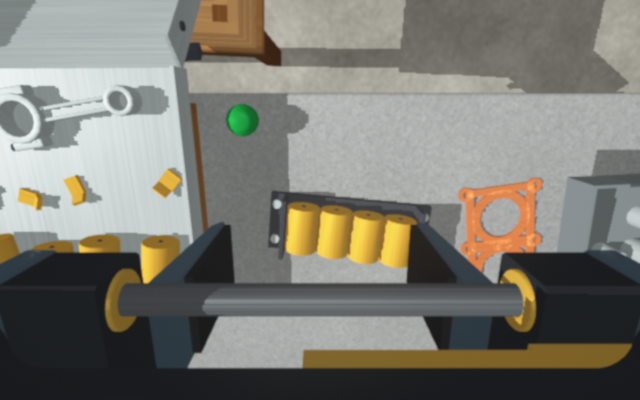

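View pics/tray2.png

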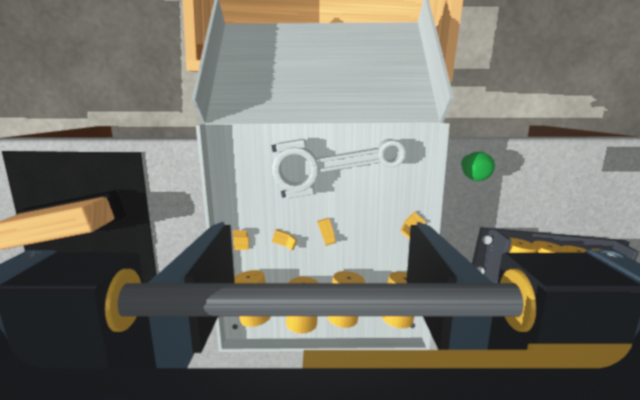

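View pics/mat2.png

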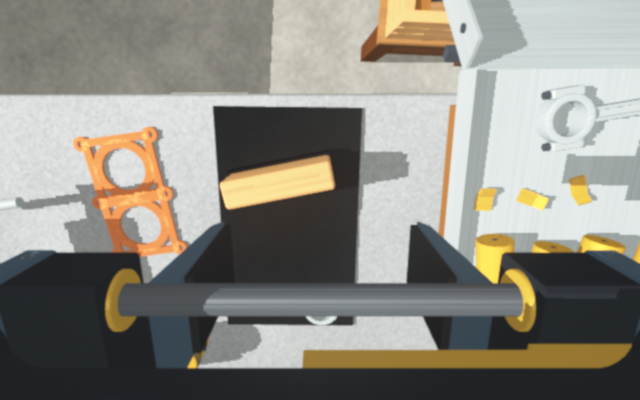

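Run:
```python
from h import *
def blobs(nm,roi,lo=(15,150,120),hi=(32,255,255),amin=60,zc=0.077):
    c,im=load("wrist",nm);x0,y0,x1,y1=roi
    hsv=cv2.cvtColor(im,cv2.COLOR_BGR2HSV);m=cv2.inRange(hsv,lo,hi);mm=np.zeros_like(m);mm[y0:y1,x0:x1]=m[y0:y1,x0:x1]
    n,l,s,ce=cv2.connectedComponentsWithStats(mm)
    for i in range(1,n):
        if s[i,4]<amin: continue
        cnt=max(cv2.findContours((l==i).astype(np.uint8),cv2.RETR_EXTERNAL,cv2.CHAIN_APPROX_NONE)[0],key=len)
        pts=np.array([cast(c,p[0],zc)[:2] for p in cnt],np.float32)*1000
        r=cv2.minAreaRect(pts)
        print(nm,ce[i].round(1),s[i,4],"ctr",np.round(r[0],1),"size",np.round(r[1],1),"ang",round(r[2],1))
blobs("tray1",(200,140,420,212))
print();blobs("rack1",(230,185,380,265),zc=0.031)
print();blobs("rack2",(280,195,420,270),zc=0.031)
print("chips");blobs("tray1",(220,215,420,255),zc=0.06,amin=30);blobs("tray2",(220,210,430,255),zc=.06,amin=30)
print("scraper");blobs("mat2",(200,140,350,220),lo=(8,60,100),zc=0.076)
for nm,rois in [("tray1",(190,105,440,220)),("rack1",(210,170,410,270)),("tray2",(190,90,460,260)),("mat2",(200,90,380,240))]:
    c,im=load("wrist",nm);x0,y0,x1,y1=rois
    k=min(800/(x1-x0),600/(y1-y0));k=3 if k>=3 else 2
    cv2.imwrite(f"pics/{nm}_c.png",cv2.resize(im[y0:y1,x0:x1],None,fx=k,fy=k,interpolation=cv2.INTER_CUBIC));print(nm,k)
```

```text
tray1 [337.2 175.3] 1413 ctr [440.3  22.8] size [39.1 64.6] ang 86.3
tray1 [237.7 180.5] 1482 ctr [ 447.7 -107. ] size [40.3 66.4] ang 83.3
tray1 [293.7 181.4] 1434 ctr [448.7 -34. ] size [39.4 66. ] ang 82.2
tray1 [387.5 182.8] 1434 ctr [450.2  88.7] size [66.6 39.3] ang 7.5

rack1 [304.9 227.7] 6291 ctr [ 468.9 -338.6] size [170.2  73.5] ang 82.3

rack2 [347.7 233.8] 6098 ctr [ 465.9 -338.5] size [168.4  73.8] ang 82.1
chips
tray1 [392.1 231.8] 228 ctr [525.  101.9] size [28.6 17.3] ang 0.2
tray1 [352.2 231.5] 185 ctr [523.3  45.8] size [26.6 15.1] ang 73.3
tray1 [313.  239.3] 169 ctr [535.4  -9.4] size [28.  13.4] ang 18.8
tray1 [236.5 244. ] 160 ctr [ 543.1 -120.5] size [18.2 25.1] ang 45.5
tray2 [410.8 223.5] 203 ctr [ 542.6 -118.9] size [18.4 28.3] ang 49.1
tray2 [326.6 230.9] 239 ctr [534.  -10.2] size [32.6 13.1] ang 17.8
tray2 [240.3 239.7] 243 ctr [522.8 101.8] size [16.9 24.4] ang 86.8
tray2 [284. 239.] 239 ctr [523.5  44.8] size [28.3 16.6] ang 66.9
scraper
mat2 [277.3 182.2] 4059 ctr [547.4 348.6] size [ 41.8 130.8] ang 11.3
tray1 3
rack1 3
tray2 2
mat2 3
```

```bash
cd pics; python3 -c "
import cv2,numpy as np
a=cv2.imread('tray1_c.png');print(a.shape)
b=cv2.imread('rack1_c.png');print(b.shape)"
```

```text
(345, 750, 3)
(300, 600, 3)
```

View pics/tray1_c.png

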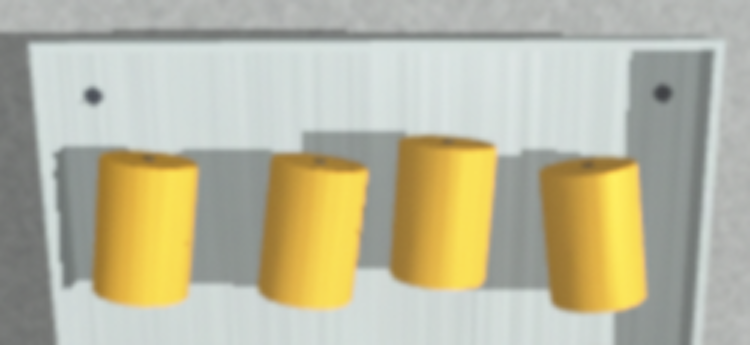

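View pics/rack1_c.png

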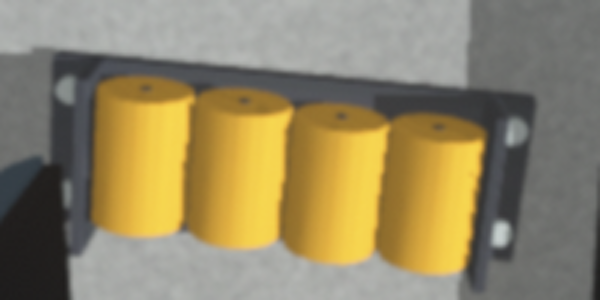

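View pics/tray2_c.png

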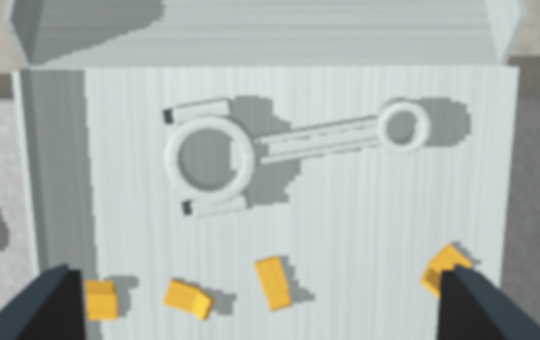

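View pics/mat2_c.png

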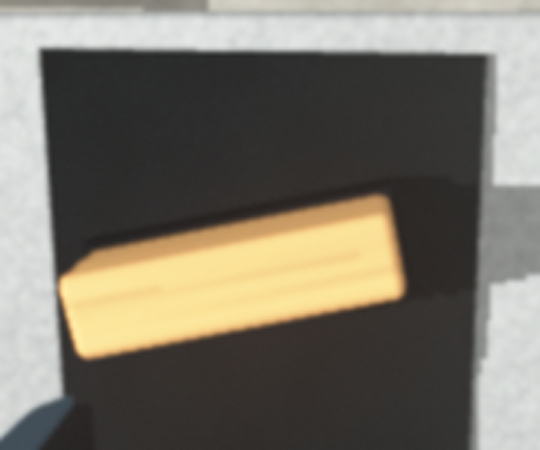

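Run:
```python
from h import *
c,_=load("wrist","tray1")
f=lambda u,v:(u/3+190,v/3+105)
print("cam",c["cam_to_world"][:3,3])
print("fence outer top",[cast(c,f(*p),.078)[:2] for p in((28,42),(724,42))])
print("screws",[cast(c,f(*p),.056)[:2] for p in((93,95),(662,93))])
print("blank end dots",[cast(c,f(*p),.077)[:2] for p in((148,158),(320,160),(447,141),(588,163))])
# side edges top/bottom
for (a,b) in [(((97,170),(96,290)),((197,175),(189,290))),(((271,170),(261,290)),((367,180),(352,290))),(((398,155),(391,270)),((495,160),(486,270))),(((541,180),(552,290)),((638,175),(646,280)))]:
    L=[cast(c,f(*p),.077)[:2] for p in a];Rr=[cast(c,f(*p),.077)[:2] for p in b]
    d=[np.degrees(np.arctan2((q[1]-q[0])[1],(q[1]-q[0])[0])) for q in(L,Rr)];print("edge yaw",np.round(d,1))
c,_=load("wrist","rack1")
f=lambda u,v:(u/3+210,v/3+170)
D=np.array([cast(c,f(*p),.031)[:2] for p in((146,88),(244,100),(341,116),(438,127))]);print("row dots",D, np.linalg.norm(np.diff(D,axis=0),axis=1))
d=D[3]-D[0];print("rack y dir",np.degrees(np.arctan2(d[1],d[0])))
print("rack base corners back",[cast(c,f(*p),.010)[:2] for p in((55,53),(533,97))], "front R",cast(c,f(512,260),.01)[:2])
c,_=load("wrist","tray2")
f=lambda u,v:(u/2+190,v/2+90)
print("lip",[cast(c,f(*p),.056)[:2] for p in((20,67),(518,67))])
b,s=[cast(c,f(*p),.078)[:2] for p in((210,158),(403,127))]
print("conrod big,small",b,s,np.linalg.norm(b-s),"yaw",np.degrees(np.arctan2(*(b-s)[::-1])),"org",s+(b-s)*70/115)
c,_=load("wrist","mat2")
f=lambda u,v:(u/3+200,v/3+90)
print("mat front",[cast(c,f(*p),.004)[:2] for p in((42,50),(489,55))])
print("scr top",[cast(c,f(*p),.076)[:2] for p in((62,285),(388,215),(405,297),(85,357))])
c,_=load("wrist","mat1")
print("mat back",[cast(c,p,.004)[:2] for p in((248,104),(397,107))],"race",cast(c,(287,135),.022))
```

```text
cam [0.3433 0.0009 0.5307]
fence outer top [array([ 0.3681, -0.1496]), array([0.3675, 0.1384])]
screws [array([ 0.3921, -0.1304]), array([0.3906, 0.1198])]
blank end dots [array([ 0.4165, -0.103 ]), array([ 0.4172, -0.0295]), array([0.4089, 0.0246]), array([0.4182, 0.085 ])]
edge yaw [-4.7 -6.6]
edge yaw [-6.3 -7.9]
edge yaw [-3.2 -3. ]
edge yaw [8. 8.]
row dots [[ 0.4288 -0.3983]
 [ 0.434  -0.3565]
 [ 0.4411 -0.3147]
 [ 0.446  -0.2727]] [0.0422 0.0423 0.0423]
rack y dir 82.20724919826516
rack base corners back [array([ 0.4187, -0.4419]), array([ 0.4385, -0.2283])] front R [ 0.5184 -0.2338]
lip [array([0.6701, 0.1419]), array([ 0.6699, -0.1559])]
conrod big,small [0.619  0.0279] [ 0.6372 -0.0846] 0.11393221835289387 yaw 99.17172718038194 org [ 0.6262 -0.0161]
mat front [array([0.6296, 0.4329]), array([0.6274, 0.2439])]
scr top [array([0.5447, 0.4118]), array([0.5714, 0.2882]), array([0.5399, 0.2815]), array([0.5161, 0.4051])]
mat back [array([0.3097, 0.2489]), array([0.313 , 0.4376])] race [0.3466 0.299  0.022 ]
```

```bash
cat >> h.py <<'E'
def st(m=""): print(m,"t",round(arm.current_t(),2),"p",arm.current_ee_pos(),"w",round(arm.current_width(),4),"F",arm.current_force())
E
python3 - <<'E'
from h import *
ps=9.2; u=np.array([np.cos(np.radians(99.2)),np.sin(np.radians(99.2))])
g=np.array([.6262,-.0161])-.004*u
arm.grip(0.045)
arm.move_to((*g,.16),R(ps)); arm.move_l((*g,.0605),feed=.12); arm.sleep(.2); st("down")
arm.grip(0.0); arm.sleep(.2); st("grip")
arm.move_l((*g,.2),feed=.15); arm.sleep(.1);st("up")
shot("wrist","cr_up");shot("scene","cr_up_s")
E
```

```text
down t 14.84 p [ 0.6272 -0.0201  0.0612] w 0.0454 F [ 0.9011 -0.0947 -0.0788]
grip t 15.6 p [ 0.6265 -0.0201  0.0605] w 0.0159 F [-4.0496 -1.2527  3.9604]
up t 16.78 p [ 0.6263 -0.02    0.1989] w 0.0159 F [-0.4322 -0.2935 -4.1704]
```

View pics/cr_up.png

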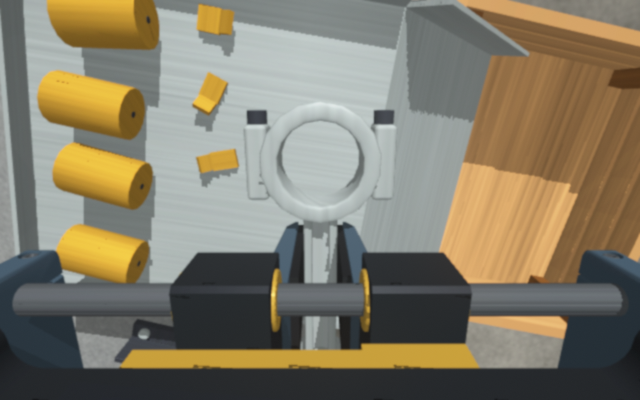

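Run:
```python
from h import *
g=np.array([.42,.345-.004])
arm.move_to((*g,.16),R(0)); arm.move_l((*g,.02),feed=.12)
arm.move_l((*g,.0092),feed=.03); arm.sleep(.2); st("down")
arm.grip(0.03); arm.sleep(.2); st("rel")
arm.move_l((*g,.2),feed=.15)
arm.move_to((.5,-.34,.22),R(90)); arm.sleep(.2); st(); shot("wrist","rack3"); shot("scene","s3")
_,im=load("scene","s3"); cv2.imwrite("pics/s3c.png",cv2.resize(im[150:300,340:520],None,fx=3,fy=3))
_,im=load("wrist","rack3"); cv2.imwrite("pics/rack3c.png",cv2.resize(im[30:250,150:500],None,fx=2,fy=2,interpolation=cv2.INTER_CUBIC))
```

```text
down t 20.45 p [0.42   0.341  0.0093] w 0.0157 F [-0.6685 -0.8462 -4.3238]
rel t 21.08 p [0.42   0.341  0.0092] w 0.0301 F [-0.0957  0.247   0.5549]
 t 25.22 p [ 0.5002 -0.3396  0.22  ] w 0.03 F [ 0.5603  0.6897 -0.4767]
```

View pics/rack3c.png

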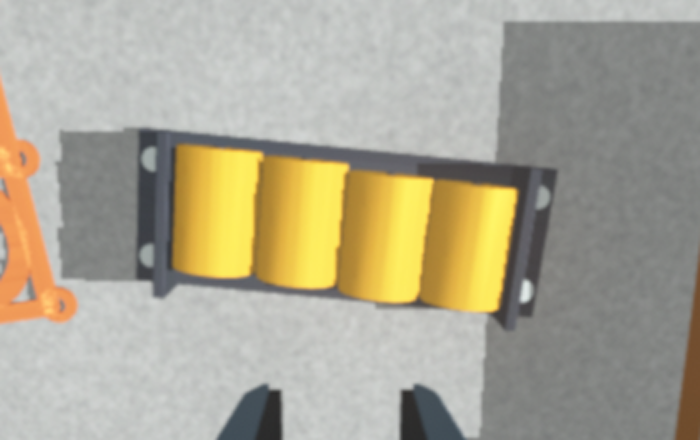

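View pics/s3c.png

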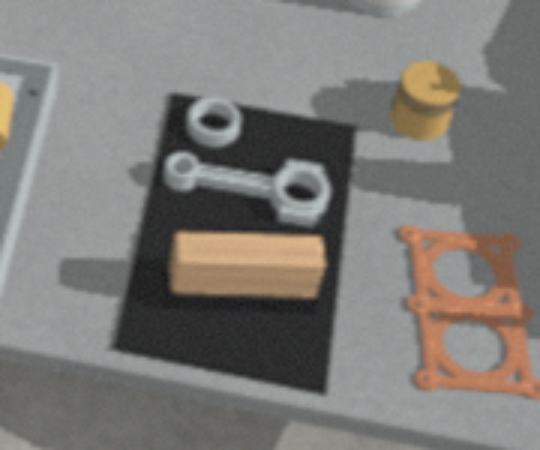

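Run:
```python
from h import *
c,im=load("wrist","rack3")
f=lambda u,v:(u/2+150,v/2+30)
print(c["cam_to_world"][:3,3])
P=[cast(c,f(*p),.01)[:2] for p in((138,129),(556,168),(531,317),(137,280))]
print("base",P,np.linalg.norm(P[0]-P[1]),np.linalg.norm(P[1]-P[2]),"ctr",np.mean(P,0))
for a,b in((P[0],P[1]),(P[3],P[2])): print("ydir",np.degrees(np.arctan2(*(b-a)[::-1])))
for a,b in((P[0],P[3]),(P[1],P[2])): print("xdir",np.degrees(np.arctan2(*(b-a)[::-1])))
# valleys: top/bottom pixels
for a,b in(((262,165),(255,270)),((349,175),(339,285)),((433,187),(421,295))):
    A,B=[cast(c,f(*p),.045)[:2] for p in(a,b)];print("valley",A,B,np.degrees(np.arctan2(*(B-A)[::-1])),(A+B)/2)
# row tops: back and front edges per blank at z=.052
for a,b in(((218,146),(213,277)),((306,158),(298,288)),((391,171),(380,300)),((475,184),(463,310))):
    A,B=[cast(c,f(*p),.045)[:2] for p in(a,b)];print("row",(A+B)/2,np.linalg.norm(B-A))
```

```text
[ 0.4234 -0.3394  0.3909]
base [array([ 0.4197, -0.4436]), array([ 0.4389, -0.2276]), array([ 0.5188, -0.2346]), array([ 0.4984, -0.4502])] 0.21679571560778388 0.08015552184927227 ctr [ 0.469 -0.339]
ydir 84.9304556280579
ydir 84.60589888801462
xdir -4.778367550352308
xdir -5.017016647764857
valley [ 0.4363 -0.3767] [ 0.4864 -0.3816] -5.564230250307285 [ 0.4614 -0.3792]
valley [ 0.4408 -0.3356] [ 0.4939 -0.3403] -5.053597316430299 [ 0.4674 -0.338 ]
valley [ 0.4464 -0.2956] [ 0.4988 -0.2996] -4.357767030400885 [ 0.4726 -0.2976]
row [ 0.4588 -0.3997] 0.06250350005547707
row [ 0.4642 -0.3583] 0.06251301570107348
row [ 0.4702 -0.3179] 0.06258130011556544
row [ 0.4757 -0.2771] 0.0615807346330571
```

```bash
cat >> h.py <<'E'
RC=np.array([.469,-.339]);RY=-5.1
def rack(x,y):
    a=np.radians(RY);return RC+np.array([np.cos(a)*x-np.sin(a)*y,np.sin(a)*x+np.cos(a)*y])
def pick_blank(x,y,yaw):
    arm.grip(.074)
    arm.move_to((x,y,.17),R(yaw)); arm.move_l((x,y,.0625),feed=.12); arm.sleep(.15); st("down")
    arm.grip(.05); arm.sleep(.2); st("grip")
    arm.move_l((x,y,.10),feed=.06); arm.move_l((x,y,.21),feed=.15); arm.sleep(.1); st("up")
def place_blank(ry,zc):
    p=rack(0,ry)
    arm.move_to((*p,.21),R(RY)); z=zc+.004-.0188+.0005
    arm.move_l((*p,z+.015),feed=.12); arm.sleep(.3); f0=arm.current_force()[2]
    arm.move_l((*p,z+.004),feed=.03)
    k=z+.003
    while k>z-.003:
        arm.move_l((*p,k),feed=.02); arm.sleep(.1); f=arm.current_force()[2]
        if f-f0>3.5: break
        k-=.0007
    st(f"set dz {1e3*(k-z):.1f} df {f-f0:.1f}")
    arm.grip(.075); arm.sleep(.25)
    arm.move_l((*p,.21),feed=.15); st("clear")
E
python3 - <<'E'
from h import *
pick_blank(.447,-.1065,-5.5)
shot("scene","b1up")
place_blank(-.042,.067)
shot("scene","b1")
_,a=load("scene","b1up");_,b=load("scene","b1")
cv2.imwrite("pics/b1c.png",np.vstack([cv2.resize(x[140:240,140:380],None,fx=3,fy=3) for x in(a,b)]))
E
```

```text
down t 29.13 p [ 0.4474 -0.1066  0.0631] w 0.0737 F [0.4422 0.6432 0.3252]
grip t 29.7 p [ 0.4465 -0.1064  0.0627] w 0.0601 F [-3.4465 -0.8266  6.6806]
up t 31.46 p [ 0.4464 -0.1063  0.209 ] w 0.0603 F [ 0.1113  0.3797 -6.709 ]
set dz 0.2 df 5.9 t 36.48 p [ 0.4654 -0.3811  0.0531] w 0.06 F [-1.7525 -1.2977 -0.5216]
clear t 38.38 p [ 0.4649 -0.3805  0.2092] w 0.075 F [-0.5468  0.455   0.0409]
```

View pics/b1c.png

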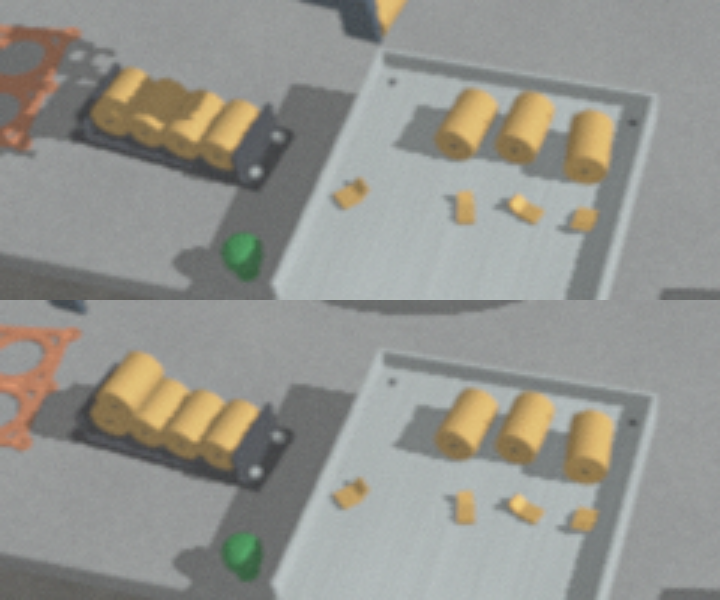

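Run:
```python
from h import *
pick_blank(.4475,-.0335,-7)
place_blank(0,.067)
pick_blank(.4395,.0228,-3.1)
place_blank(.042,.067)
p=rack(.03,0); arm.move_to((*p,.22),R(90)); arm.sleep(.2); shot("wrist","rack4"); shot("scene","s4")
_,a=load("wrist","rack4");_,b=load("scene","s4")
cv2.imwrite("pics/s4c.png",np.vstack([cv2.resize(x,(720,300)) for x in(a[30:250,60:588],b[140:240,140:380])]))
```

```text
down t 41.16 p [ 0.4479 -0.0336  0.0631] w 0.0741 F [ 0.4279 -0.5859  0.0796]
grip t 41.73 p [ 0.447  -0.0334  0.0627] w 0.0598 F [-2.934   0.6072  6.9215]
up t 43.48 p [ 0.4469 -0.0334  0.209 ] w 0.0596 F [-0.5772 -0.1128 -7.    ]
set dz 0.2 df 5.1 t 48.56 p [ 0.469 -0.339  0.053] w 0.0599 F [ 0.2048  1.1483 -1.4995]
clear t 50.46 p [ 0.4686 -0.3387  0.2092] w 0.075 F [-1.0098 -0.0122  0.489 ]
down t 53.24 p [0.4399 0.0228 0.0631] w 0.0739 F [ 0.5618 -0.9016  0.8028]
grip t 53.81 p [0.4388 0.0228 0.0626] w 0.0598 F [-3.8306 -0.5416  5.429 ]
up t 55.57 p [0.4388 0.0229 0.209 ] w 0.0598 F [-0.5056 -1.093  -7.3583]
set dz 0.2 df 6.1 t 60.69 p [ 0.4728 -0.2971  0.053 ] w 0.0599 F [ 0.2687  2.1072 -0.2501]
clear t 62.59 p [ 0.4724 -0.2969  0.2092] w 0.0751 F [ 0.4886  0.414  -0.4913]
```

View pics/s4c.png

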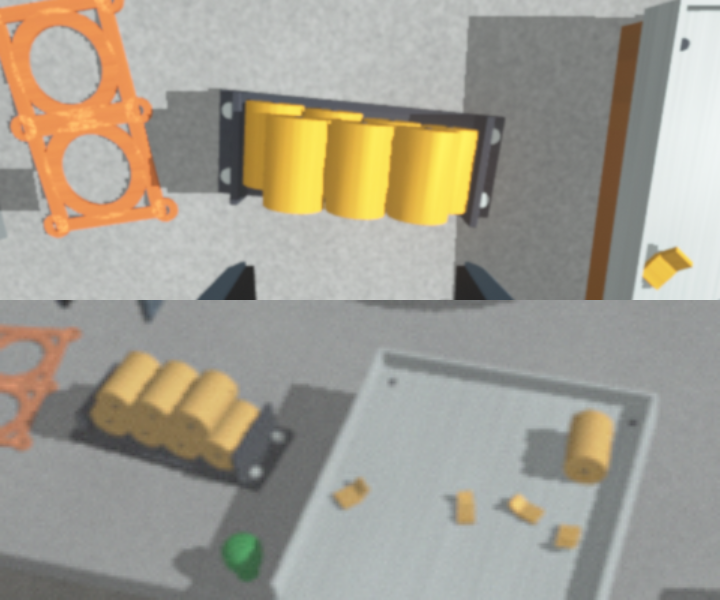

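Run:
```python
from h import *
c,im=load("wrist","rack4")
kx=528/720;ky=220/300
f=lambda u,v:(u*kx+60,v*ky+30)
for a,b in (((295,115),(293,210)),((361,122),(357,216)),((424,127),(417,222))):
    A,B=[cast(c,f(*p),.088)[:2] for p in(a,b)];print("blank",(A+B)/2,np.linalg.norm(A-B))
for y in(-.042,0,.042):print(rack(0,y))
```

```text
blank [ 0.4644 -0.3795] 0.05928896837805843
blank [ 0.4684 -0.339 ] 0.05904375026226135
blank [ 0.4719 -0.3004] 0.060027897261227155
[ 0.4653 -0.3808]
[ 0.469 -0.339]
[ 0.4727 -0.2972]
```

Run:
```python
from h import *
pick_blank(.4490,.0888,8)
place_blank(-.021,.104)
p=rack(.03,0); arm.move_to((*p,.24),R(90)); arm.sleep(.2); shot("wrist","rack5"); shot("side","s5")
arm.move_to((.6,.0,.3),R(-90)); arm.sleep(.2); shot("wrist","tray5"); st()
_,a=load("wrist","rack5");_,b=load("side","s5")
cv2.imwrite("pics/s5c.png",np.vstack([cv2.resize(x,(720,300)) for x in(a[30:250,60:588],b[220:370,310:610])]))
```

```text
down t 67.84 p [0.4494 0.0888 0.0631] w 0.074 F [-0.6312 -0.2277 -0.1801]
grip t 68.41 p [0.4485 0.0888 0.0627] w 0.06 F [-3.6679 -0.7308  7.3002]
up t 70.17 p [0.4484 0.0887 0.209 ] w 0.0601 F [-0.0933 -0.6151 -6.509 ]
set dz -1.2 df 10.2 t 76.11 p [ 0.4673 -0.3601  0.0888] w 0.0595 F [0.1544 0.3358 3.1554]
clear t 77.77 p [ 0.4668 -0.3595  0.2092] w 0.0753 F [ 0.3485  0.2936 -0.1795]
 t 83.06 p [ 0.6    -0.0001  0.3   ] w 0.0751 F [-0.3721  0.0162 -0.0399]
```

View pics/s5c.png

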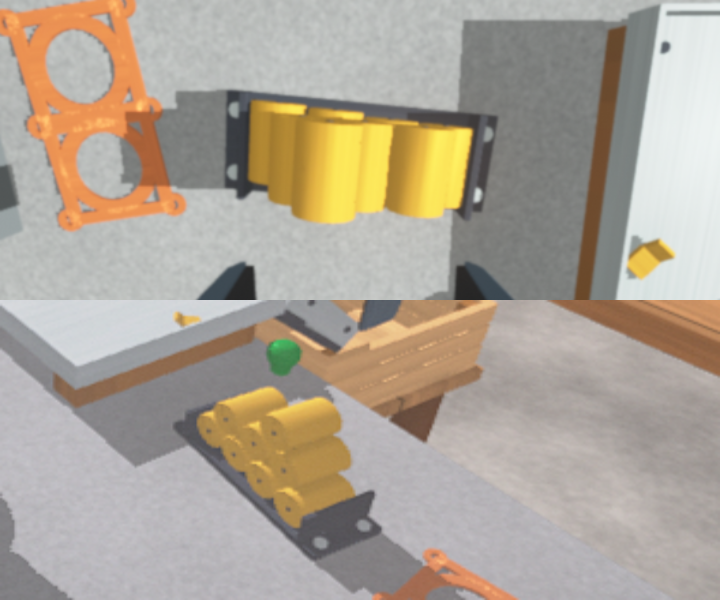

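View pics/tray5.png

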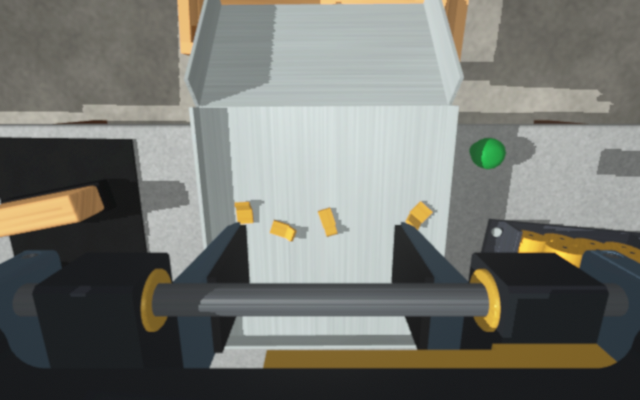

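Run:
```python
from h import *
arm.move_to((.6,.33,.3),R(-90)); arm.sleep(.2); c,im=shot("wrist","mat6"); st()
m=cv2.inRange(cv2.cvtColor(im,cv2.COLOR_BGR2HSV),(8,60,215),(32,255,255)); m[:, :150]=0;m[:,420:]=0;m[250:]=0;m[:80]=0
n,l,s,ce=cv2.connectedComponentsWithStats(m);i=1+np.argmax(s[1:,4])
cnt=max(cv2.findContours((l==i).astype(np.uint8),cv2.RETR_EXTERNAL,cv2.CHAIN_APPROX_NONE)[0],key=len)
r=cv2.minAreaRect(np.array([cast(c,p[0],.076)[:2] for p in cnt],np.float32)*1000);print(ce[i],r)
cv2.drawContours(im,[cnt],-1,(0,0,255),1);cv2.imwrite("pics/mat6d.png",im)
```

```text
t 84.56 p [0.6004 0.329  0.3001] w 0.0748 F [ 0.6637  0.6646 -0.7857]
[303.0568 217.319 ] ((545.2772216796875, 348.8013916015625), (34.03993606567383, 127.54747009277344), 11.047163963317871)
```

View pics/mat6d.png

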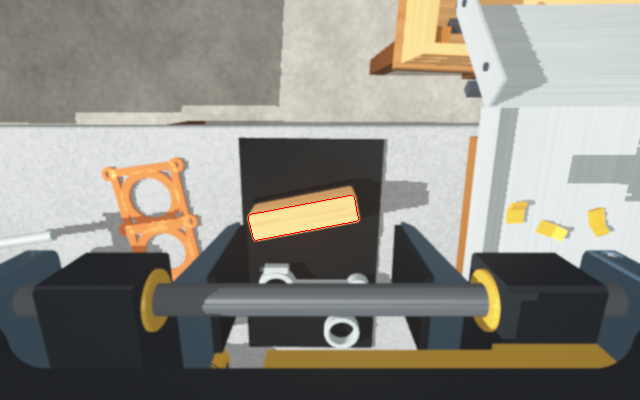

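Run:
```python
from h import *
g=(.5450,.3482)
arm.grip(.06)
arm.move_to((*g,.16),R(11.4)); arm.move_l((*g,.042),feed=.12); arm.sleep(.2); st("down")
arm.grip(0.02); arm.sleep(.2); st("grip")
arm.move_l((*g,.2),feed=.12); arm.sleep(.2); st("up")
arm.move_to((.45,-.002,.2),R(0)); arm.sleep(.2); st("over tray"); shot("side","sc7"); shot("scene","sc7s")
_,a=load("side","sc7");_,b=load("scene","sc7s")
cv2.imwrite("pics/sc7c.png",np.vstack([cv2.resize(x,(640,290)) for x in(a[90:270,250:550],b[120:280,150:440])]))
```

```text
down t 87.9 p [0.5453 0.3484 0.0426] w 0.06 F [ 0.1048 -0.1718 -0.3584]
grip t 88.62 p [0.5448 0.3481 0.042 ] w 0.0339 F [-3.8891  0.0526  3.8684]
up t 90.28 p [0.5448 0.3481 0.1995] w 0.0338 F [-0.1337  0.0156 -2.3071]
over tray t 91.84 p [ 0.4504 -0.0014  0.1999] w 0.034 F [-0.0199  0.12   -1.8359]
```

View pics/sc7c.png

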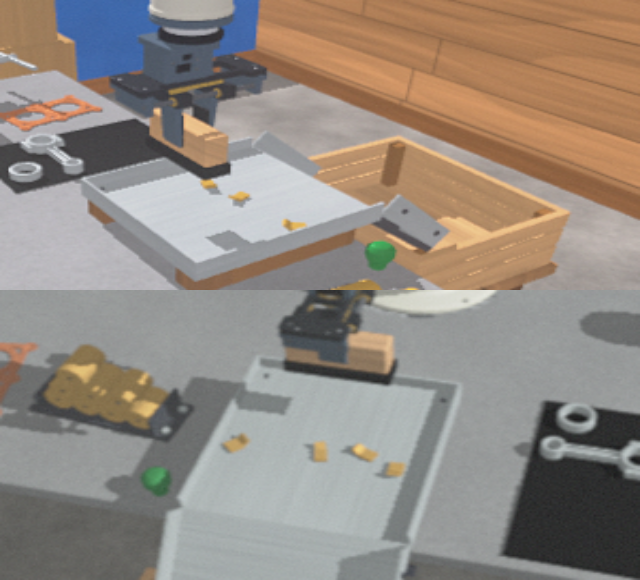

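Run:
```python
from h import *
c=arm.get_calibration("scene");_,im=load("scene","sc7s")
m=cv2.inRange(cv2.cvtColor(im,cv2.COLOR_BGR2HSV),(12,110,100),(32,255,255));m[:180]=0;m[225:]=0;m[:,:240]=0;m[:,345:]=0
n,l,s,ce=cv2.connectedComponentsWithStats(m)
for i in range(1,n):
    if s[i,4]<10: continue
    v,u=np.where(l==i);P=np.array([cast(c,(a,b),.06)[:2] for a,b in zip(u,v)]);print(ce[i],s[i,4],P.min(0),P.max(0))
```

```text
[256.6829 204.4146] 41 [ 0.5287 -0.1326] [ 0.5564 -0.1102]
[294.5556 208.9167] 36 [ 0.5162 -0.0193] [ 0.5487 -0.0029]
[314.3333 209.381 ] 42 [0.5115 0.0295] [0.5332 0.0579]
[328.6562 218.5625] 32 [0.5344 0.0839] [0.5545 0.0981]
```

```bash
cat >> h.py <<'E'
def swipe(y,x0=.45,x1=.688,zt=.094):
    arm.move_to((x0,y,.16),R(0)); arm.move_l((x0,y,zt+.006),feed=.12); arm.sleep(.3); f0=arm.current_force()[2]
    k=zt+.002
    while k>zt-.004:
        arm.move_l((x0,y,k),feed=.02); arm.sleep(.12); f=arm.current_force()[2]
        if f-f0>3: break
        k-=.0006
    st(f"contact dz {1e3*(k-zt):.1f} df {f-f0:.1f}")
    arm.move_l((x1-.05,y,k),feed=.12); st("mid"); arm.move_l((x1,y,k),feed=.08); arm.sleep(.3); st("end")
    return k
E
python3 - <<'E'
from h import *
k=swipe(0.0)
arm.move_l((.688,0,.16),feed=.15); arm.sleep(.3); shot("scene","w1"); st("up")
_,b=load("scene","w1");cv2.imwrite("pics/w1c.png",cv2.resize(b[130:400,130:450],None,fx=2,fy=2))
E
```

```text
contact dz -0.4 df 11.1 t 95.11 p [ 0.4501 -0.      0.0939] w 0.0338 F [-2.6487 -0.2714  8.9024]
mid t 96.83 p [0.6377 0.     0.0935] w 0.034 F [-2.3921 -1.0724  1.8788]
end t 97.9 p [0.6877 0.     0.0936] w 0.0338 F [ 0.1323 -0.9486 -1.5691]
up t 98.84 p [ 0.6877 -0.      0.1593] w 0.0337 F [ 0.3548  0.1236 -2.4902]
```

View pics/w1c.png

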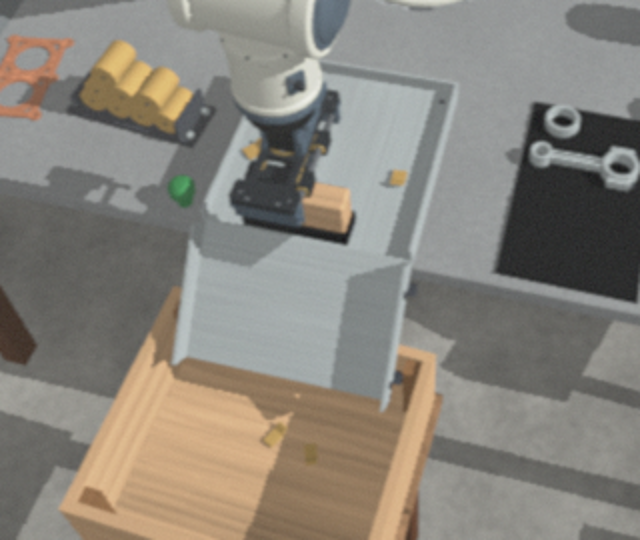

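Run:
```python
from h import *
k=swipe(-.071)
arm.move_l((.688,-.071,.16),feed=.15)
k=swipe(.060)
arm.move_l((.688,.06,.16),feed=.15); 
arm.move_to((.45,.2,.25),R(0)); arm.sleep(.2); shot("scene","w2"); shot("side","w2s"); st("up")
_,b=load("scene","w2");cv2.imwrite("pics/w2c.png",cv2.resize(b[130:400,130:450],None,fx=2,fy=2))
```

```text
contact dz -1.0 df 13.1 t 103.07 p [ 0.4499 -0.071   0.0934] w 0.0336 F [-3.7412  0.9554 10.6803]
mid t 104.78 p [ 0.6374 -0.0709  0.0931] w 0.034 F [-4.0159 -0.225   5.6963]
end t 105.86 p [ 0.688 -0.071  0.093] w 0.0341 F [1.5896 0.5179 1.6058]
contact dz -1.0 df 3.2 t 110.77 p [0.4501 0.06   0.0931] w 0.0334 F [-1.2126 -1.2629  1.4202]
mid t 112.48 p [0.6376 0.06   0.093 ] w 0.0338 F [-0.0503 -0.6659 -2.5323]
end t 113.56 p [0.6878 0.06   0.0931] w 0.0341 F [ 0.3596  0.8317 -2.1006]
up t 115.58 p [0.4505 0.1997 0.2496] w 0.0341 F [-0.5526 -0.1251 -2.4556]
```

View pics/w2c.png

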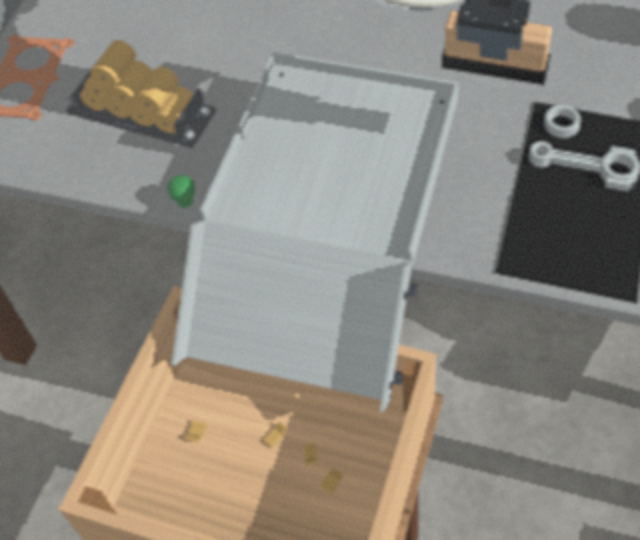

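View pics/w2s.png

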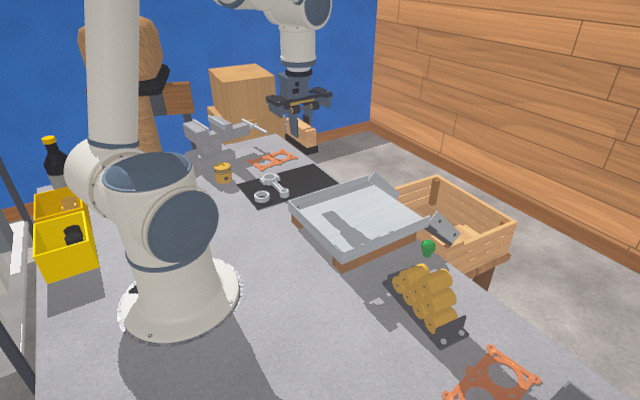

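Run:
```python
from h import *
g=(.553,.342);zt=.042
arm.move_to((*g,.16),R(0)); arm.move_l((*g,zt+.006),feed=.1); arm.sleep(.3); f0=arm.current_force()[2]
k=zt+.002
while k>zt-.004:
    arm.move_l((*g,k),feed=.02); arm.sleep(.12); f=arm.current_force()[2]
    if f-f0>2: break
    k-=.0006
st(f"dz {1e3*(k-zt):.1f} df {f-f0:.1f}")
arm.grip(.06); arm.sleep(.3); arm.move_l((*g,.2),feed=.12)
arm.move_to((.4,.1,.3),R(-90)); arm.sleep(.5)
for n in("scene","side"): shot(n,"f_"+n)
st()
_,a=load("side","f_side");_,b=load("scene","f_scene")
cv2.imwrite("pics/f.png",np.vstack([cv2.resize(x,(640,290)) for x in(a[150:350,200:500],b[120:290,150:480])]))
```

```text
dz -1.6 df 9.1 t 120.62 p [0.5531 0.3421 0.0407] w 0.0342 F [-3.294  -0.8961  5.9646]
 t 124.74 p [0.4 0.1 0.3] w 0.0598 F [0.1011 0.165  0.2243]
```

View pics/f.png

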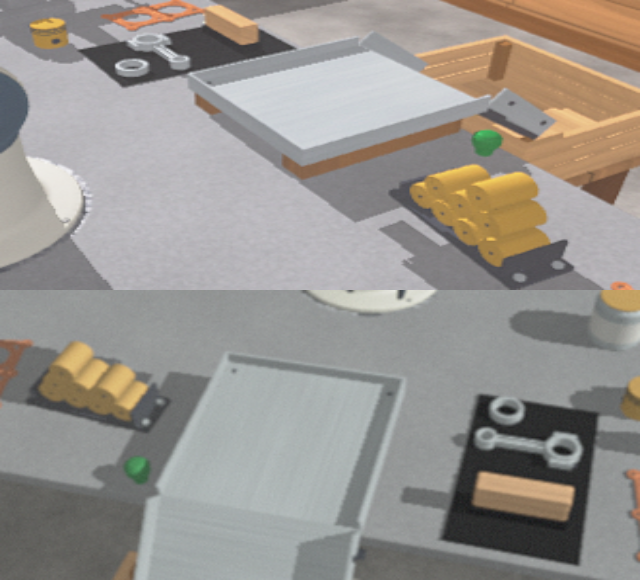

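```bash
python3 -c "
from h import *
arm.sign_off()"
```

```text
the job is handed in; nothing more can be done
```

The job was handed in at about 125 s, with every part of the task done as far as the camera pictures show. `arm.sign_off()` gave no verdict.

- **Connecting rod:** it lies flat on the mat, between the bearing race and the scraper block.
- **Blanks:** all four from the tray are on the row, three in the second layer and one in the third at y = -21 mm. Three went on at the expected height; the fourth, on the third layer, met its support about 1 mm lower than expected.
    - A wrist view cast back to positions put the second-layer blanks within about 1 mm of the rack's middle along x.
    - The final heights and angles of the stack were not measured, only seen in the pictures.
- **Chips:** there were four. One was knocked a few centimetres aside partway through, so I measured them again before wiping. Three wipes with the scraper block sent all four down the chute. The picture after the last wipe shows an empty tray and four chips in the crate.
- **Scraper block:** it stands upright on the mat, near where it started. It had slipped up to about 1.5 mm in the grip while wiping, so I lowered it until it touched the mat before letting go.
- **Other parts:** in the last views the race, gasket and shift knob look unmoved, and the arm was touching nothing.

Two early measurements disagreed. The ends of the bottom-row blanks gave a rack angle of -7.8 degrees and the rack's base about -5. A closer view confirmed -5.1 degrees, because the row is slightly staggered, and I used that value.

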